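Load the cap feeder, set its feed rate and lock the knob

ROBOT

A 6-joint arm with a two-finger parallel gripper is mounted at the origin on the work surface. World frame = base frame: x ahead of the robot, y to its left, z up, the work surface at z = 0. Lengths are in mm, angles in rad, forces in N, time in s.
With the tool pointing down it reaches from about 275 to 750 mm from the base axis. Payload 10.2 kg.
Tool frame: the origin (TCP) lies between the finger pads, 19 mm behind the fingertips; this is the grasp point; x points along the fingers, y is the direction in which the jaws open and shut, and the axes are right-handed (so a half turn about x gives the same grasp; the last joint's range is limited). The gripper opens to 85 mm and grips with 20 to 120 N. Pads are 22 mm wide; open, the fingers measure 114 mm over their backs; the gripper's body (76 mm by 85 mm) begins 54 mm behind the grasp point. The pads swing forward as they close: fully open they stand 13 mm farther back than shut.
Start: joints at [-1.5, 0.313, 1.498, -0, 1.331, -0.223], TCP at [152.022, -502.514, 249.994] pointing down, gripper open.
Joint ranges: [-2.94, 2.94], [-0.97, 2.17], [0.19, 2.56], [-1.23, 4.37], [0.02, 3.11], [-2.88, 2.88]. Speed limits (rad/s): [2.39, 2.39, 3.01, 3.14, 3.14, 3.14].

INTERFACE

Orientations are given as a unit quaternion [w, x, y, z].
In Python, from rig import ctrl, viewer, order gives the robot as it stands. The module is installed in compiled form; this text tells all that it offers.
- The arm moves only by the tool carry_out, never from a script. Its argument "deltas" is a list of rows, each a list of 7 numbers: the gripper command: -1 is fully open, 1 is shut, values between are in proportion, then the shift along the tool's x, y, z in mm, then the turn, a rotation vector about the tool's x, y, z in degrees. A call has exactly 5 rows; each row is the pose to reach, as a shift and turn from the pose commanded when the call began, along the tool's axes at that moment; what a row does not reach only later rows make up. A row lasts 1/8 s, in which the tool goes at most 62.5 mm and 10.7 degrees, less where a joint would pass 70% of its speed; a pose out of reach is approached as far as the arm can. A call with a gripper value outside its range is refused whole. The fingers move at their own pace and stop on an object; "newtons" is the grip in N (left out, the last holds). Time passes only in rows, so rows that repeat a pose let the fingers close, or fill a call up. It gives the time, the measured TCP pose, the force and the opening at its end, in the units of the state.
- ctrl.sense(): the state, without advancing time (a new reading comes with each control period).
- viewer.capture(name): name is "scene" or "top" or "wrist"; returns the picture (420x560x3 uint8, red, green, blue); there is no depth.
- viewer.calibration(name): a dict with "fx", "fy", "cx", "cy" (pixels), "xyz" and "attitude" of the camera in the world; the wrist camera has in their place "T_tool_cam" (4x4, takes a point from camera to tool coordinates, whose origin is the TCP and whose axes are the tool frame's). Camera axes: x right, y down, z forward; pixel columns grow to the right and rows downward; lengths in mm; the calibration is good to about 2 mm. The wrist camera is an equidistant fisheye: a pixel r from the principal point sees the ray r / f radians off the axis. A picture is of the moment at which its call begins: read the wrist's pose just before it. calibration takes no time and is no camera call.
- order.finish_job(): hands the job in, once; it reports no verdict.
The state is a dict: "time_s": time; "joints": joint angles; "dq": joint speeds; "tau": joint torques, N m; "eef_pos": TCP position; "ee_rot": TCP orientation; "force": force on the tool from outside, world axes, zero at the start; "wrist_torque": the same for the moment, N m; "grip_width": opening from 0.0 (shut) to 1.0 (fully open).
Only numpy, scipy, OpenCV 4.12 (cv2) and the standard library are available. Lean on these libraries where they do the work, as an engineer would, in place of code of your own. Each camera call takes 0.05 s, during which the arm holds its last target. There are 200 camera calls.

TASK

Load and set up the tube-cap feeder. First lift the loading tray by its bar handle to tip all five caps into the hopper; then turn the feed-rate knob until its pointer is lined up with the index mark on the dial, and finally slide the metal lock hood fully home over the knob without disturbing the setting. Leave the beaker, the jar and the flask where they stand.

Things in the scene. Friction and masses are not known exactly. Their poses are not given: they have to be found in the camera images.
- tray (a joint): Loading tray of the cap feeder: open aluminium scoop 128 mm long, 120 mm wide, walls 28 mm high, hinged at the hopper's rim. 0 rad = level as found, grows as its handle end is lifted, stop at 1.2 rad. Moves freely with light damping (2 to 4 N at the bar); sinks back level in about a second when let go. At 1.0 rad or more the caps slide off its open end into the hopper.
- tray_bar (a point): Middle of the tray's handle: a round steel bar 10 mm thick, 90 mm long, parallel to the hinge, 45 mm of free space between it and the tray's end wall; 150 mm above the bench at the start. It may turn between the fingers. Axes turn with the tray: y along the bar; when level, x points to the hopper, z up. It lies at (-170, 0, +20) mm from the hinge in these axes.
- tray_hinge (a point): Middle of the tray's hinge line (fixed on the feeder, 130 mm above the bench). x: horizontally from the tray to the hopper; y along the hinge; lifting the bar turns the tray about +y.
- hopper_mid (a point): Centre of the feeder's open steel hopper, 80 mm above the bench; axes as tray_hinge (67 mm further along x). Inside 132 mm (x) by 132 mm (y), floor 34 mm above the bench, near wall top 124 mm, side walls 154 mm, far wall 184 mm above the bench.
- knob (a joint): Feed-rate knob on the grey control box: black, with an upright grip bar 46 mm long, 14 mm wide and 28 mm high (its foot 61 mm, its top 89 mm above the bench) on a skirt 42 mm across; a white line on the bar marks its pointer end. Angle in rad, range 0 to 2.2, growing clockwise seen from above; light friction (0.05 N m), stays where it is left. It equals index when the pointer is on the mark.
- knob_grip (a point): On the knob's axis, 84 mm above the bench, 5 mm below the top of the grip bar: good TCP height for gripping it (fingertips clear the skirt by 4 mm). Site axes turn with the knob: x along the bar to the pointer end, z up.
- index (a joint): Angle of the index mark round the knob, in rad, on the same scale and zero as knob; stays put during the task. Always 0.45 to 1.5 rad clockwise of the pointer at the start.
- index_mark (a point): Inner end of the index mark: a flat black T on the rim of the white dial (109 mm across), 41 mm from the knob's axis, its stem pointing to the axis (54 mm above the bench). Site axis x points outward from the knob's axis through the mark.
- lock (a joint): Sliding lock: aluminium hood 120 mm by 85 mm by 45 mm high on two rails of the control box. Slide in m: 0 to 0.015 as found, parked beside the knob; 0.110 = fully home against its stop, covering the knob. About 2 N of friction; stays where it is left.
- lock_fin (a point): Middle of the top edge of the upright black fin on the lock's roof: 12 mm thick along the sliding direction, 45 mm long across it, 30 mm high, its top 130 mm above the bench. Site y is the sliding direction towards home, z up.
- beaker: Bystander: white plastic beaker, 80 mm across, 100 mm high; origin at the centre of its underside.
- jar: Bystander: white screw-top jar, 76 mm across, 100 mm high; origin at the centre of its underside.
- flask: Bystander: amber conical flask, 84 mm across the foot, 118 mm high; origin at the centre of its underside.
- cap0: One of five identical white tube caps, 32 mm across and 16 mm high, 12 g, lying flat in the loading tray; origin at the centre of its underside.
- cap1: One of five identical white tube caps, 32 mm across and 16 mm high, 12 g, lying flat in the loading tray; origin at the centre of its underside.
- cap2: One of five identical white tube caps, 32 mm across and 16 mm high, 12 g, lying flat in the loading tray; origin at the centre of its underside.
- cap3: One of five identical white tube caps, 32 mm across and 16 mm high, 12 g, lying flat in the loading tray; origin at the centre of its underside.
- cap4: One of five identical white tube caps, 32 mm across and 16 mm high, 12 g, lying flat in the loading tray; origin at the centre of its underside.

How it is judged (in metres and radians):
On the way, in this order (a step that is already met when the one before it is completed fails the run):
1. all five caps are in the hopper (x of cap0 in the frame of hopper_mid between -0.067 and 0.067 m and y of cap0 in the frame of hopper_mid between -0.067 and 0.067 m and z of each of cap0, cap1, cap2, cap3, cap4 in the frame of hopper_mid below 0.03 m and x of cap1 in the frame of hopper_mid between -0.067 and 0.067 m and y of cap1 in the frame of hopper_mid between -0.067 and 0.067 m and x of cap2 in the frame of hopper_mid between -0.067 and 0.067 m and y of cap2 in the frame of hopper_mid between -0.067 and 0.067 m and x of cap3 in the frame of hopper_mid between -0.067 and 0.067 m and y of cap3 in the frame of hopper_mid between -0.067 and 0.067 m and x of cap4 in the frame of hopper_mid between -0.067 and 0.067 m and y of cap4 in the frame of hopper_mid between -0.067 and 0.067 m), for 0.2 s.
2. with the lock still clear of the knob, the knob's pointer is on the index mark (within 0.08 rad) (angle between the x axis of knob_grip and the x axis of index_mark, either way round below 0.08 rad and value of joint lock below 0.03 m), for 0.3 s.
3. the lock is fully home over the knob and the pointer still on the mark (angle between the x axis of knob_grip and the x axis of index_mark, either way round below 0.08 rad and value of joint lock above 0.105 m), for 0.2 s.
At the end, for the whole second after the job is handed in: All five caps lie inside the hopper, the knob's pointer is within 0.08 rad of the index mark, and the lock is home within 5 mm of its stop (slide above 0.105 m) (all of step 1 and all of step 3); the robot touches nothing.
It fails at once if the beaker is pushed more than 30 mm or tipped over (distance of beaker from where it was at the start of the episode above 0.03 m or angle between beaker's own z axis and vertical above 0.5 rad).
It fails at once if the jar is pushed more than 30 mm or tipped over (distance of jar from where it was at the start of the episode above 0.03 m or angle between jar's own z axis and vertical above 0.5 rad).
It fails at once if the flask is pushed more than 30 mm or tipped over (distance of flask from where it was at the start of the episode above 0.03 m or angle between flask's own z axis and vertical above 0.5 rad).
It also fails if it takes over 64 s, if anything falls off the work surface, if the arm or the gripper's body presses on something with over 40 N, if the wrist force passes 120 N, or if a joint passes its speed limit or range.

## Working session

There is one attempt and no reset: what is moved stays moved. The work goes in short steps, Python scripts to look and compute and a tool call to move; the robot and the scene stay as the last step left them, time stands still between calls to the robot, and variables do not carry over. Pictures are saved under pics/ and viewed, about 8 in all and at most 12, crops included, and the job is handed in when it is done.

Besides the shell and the picture viewer there is one more tool, called after "Request:" as name(argument=value, ...), one argument or row to a line, values as JSON. carry_out: Moves the arm, as the interface text tells. Its arguments: {"type":"object","properties":{"deltas":{"type":"array"},"newtons":{"type":"number"}},"required":["deltas"]}

```bash
mkdir -p pics; python3 - <<'E'
from rig import ctrl, viewer, order
import cv2
for n in ("scene","top"):
    im=viewer.capture(n); cv2.imwrite(f"pics/{n}0.png",im[:,:,::-1]); print(n,viewer.calibration(n))
print(viewer.calibration("wrist")); print(ctrl.sense())
E
```

```text
scene {'fx': 492.96622643995823, 'fy': 492.96622643995823, 'cx': 281.3815846503647, 'cy': 210.8688010769658, 'xyz': array([1194.19080909, -244.3156222 , 1231.99495981]), 'attitude': array([-0.22461314,  0.79390039,  0.54470648, -0.15021972])}
top {'fx': 418.77679878199336, 'fy': 418.77679878199336, 'cx': 279.2054240447426, 'cy': 210.23676389461954, 'xyz': array([ 350.87900376,  -10.54313621, 1537.55243504]), 'attitude': array([-0.04533435,  0.71589041, -0.69507473,  0.04813352])}
{'fx': 325.19226210127806, 'fy': 325.19226210127806, 'cx': 279.8706973256827, 'cy': 203.05082213719643, 'T_tool_cam': array([[ 2.27065552e-04, -2.87938769e-01,  9.57648795e-01,
        -1.23426751e+02],
       [ 9.99999706e-01,  7.67222181e-04, -6.42456332e-06,
         1.60096477e-02],
       [-7.32879516e-04,  9.57648514e-01,  2.87938858e-01,
        -7.24643890e+01],
       [ 0.00000000e+00,  0.00000000e+00,  0.00000000e+00,
         1.00000000e+00]])}
{'time_s': 0.1, 'joints': array([-1.50039893e+00,  3.13420239e-01,  1.49835506e+00, -2.34468934e-05,
        1.33098288e+00, -2.23390110e-01]), 'dq': array([-3.50933951e-04, -1.53191482e-03, -3.26672450e-03, -4.14653820e-04,
        1.97315717e-04,  6.29948088e-05]), 'tau': array([ 2.42535978e-03, -4.12902904e+01, -2.60145378e+01, -2.16975850e-04,
        3.00661573e-03,  2.14258648e-05]), 'eef_pos': array([ 152.00267836, -502.3023343 ,  249.48116009]), 'ee_rot': array([ 0.10308687,  0.69951465,  0.10390985, -0.69946772]), 'force': array([-0.03858151, -0.17541482,  0.29138814]), 'wrist_torque': array([0.00214282, 0.03327841, 0.01113822]), 'grip_width': 0.9966643694695808}
```

View pics/scene0.png

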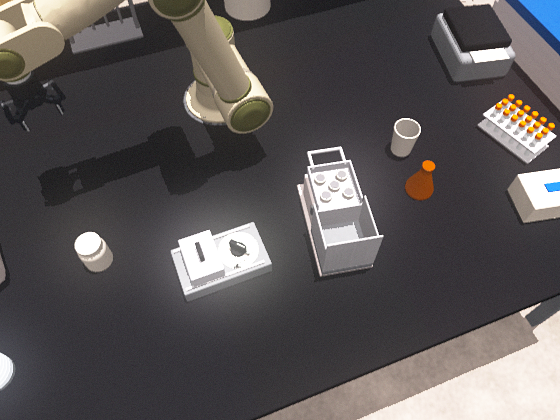

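View pics/top0.png

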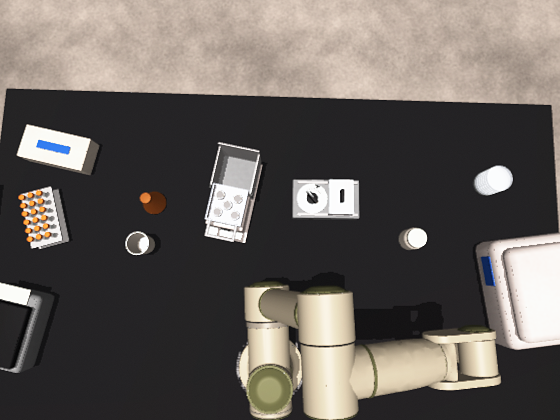

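Scene: the feeder is in the middle, with its tray handle towards the robot (top view, bar about (226,238), hopper about (237,165)). The control box is to the right, with the knob at about (312,197) and the fin at about (342,197). The flask (152,202), beaker (138,243) and jar (413,238) all stand clear. I'll zoom in on the top view for detail.

```bash
cat > h.py <<'E'
from rig import ctrl, viewer, order
import numpy as np, cv2
from scipy.spatial.transform import Rotation as R
def rot(q): return R.from_quat(np.r_[q[1:],q[0]])
def ray(name,uv,st=None):
    c=viewer.calibration(name); u=np.array(uv,float)
    a=np.array([(u[0]-c['cx'])/c['fx'],(u[1]-c['cy'])/c['fy']])
    if name!='wrist':
        return np.array(c['xyz']), rot(c['attitude']).apply(np.r_[a,1])
    th=np.hypot(*a); d=np.r_[a/max(th,1e-9)*np.sin(th),np.cos(th)]
    T=c['T_tool_cam']; Q=rot(st['ee_rot'])
    return np.array(st['eef_pos'])+Q.apply(T[:3,3]), Q.apply(T[:3,:3]@d)
def onz(name,uv,z,st=None):
    o,d=ray(name,uv,st); return o+d*(z-o[2])/d[2]
def proj(name,p,st=None):
    c=viewer.calibration(name)
    if name!='wrist':
        q=rot(c['attitude']).inv().apply(np.array(p)-c['xyz']); return np.array([c['cx']+c['fx']*q[0]/q[2],c['cy']+c['fy']*q[1]/q[2]])
    T=c['T_tool_cam']; t=rot(st['ee_rot']).inv().apply(np.array(p)-st['eef_pos']); q=T[:3,:3].T@(t-T[:3,3])
    th=np.arctan2(np.hypot(q[0],q[1]),q[2]); e=q[:2]/np.hypot(q[0],q[1])*th
    return np.array([c['cx'],c['cy']])+c['fx']*e
def down(yaw):
    "tool x down, jaw axis (tool y) at yaw in the world xy plane"
    y=np.array([np.cos(yaw),np.sin(yaw),0]); x=np.array([0,0,-1.]); return R.from_matrix(np.c_[x,y,np.cross(x,y)])
def delta(p,Rt,p0,R0):
    "shift (mm) and rotvec (deg) of the move, tool axes"
    return np.round(R0.inv().apply(np.array(p)-p0),1), np.round(np.degrees((R0.inv()*Rt).as_rotvec()),1)
E
python3 - <<'E'
import cv2
from h import *
im=cv2.imread('pics/top0.png')[135:255,195:375]; im=cv2.resize(im,None,fx=4,fy=4,interpolation=cv2.INTER_CUBIC); cv2.imwrite('pics/topz.png',im)
for n,uv,z in [('bar',(226,238),150),('hop',(237,165),150),('knob',(312,197),89),('fin',(342,197),130),('jar',(413,238),100),('beaker',(138,243),100),('flask',(149,199),118)]: print(n,onz('top',uv,z).round(0))
print(rot(ctrl.sense()['ee_rot']).as_matrix().round(3))
E
```

```text
bar [438. 160. 150.]
hop [686. 134. 150.]
knob [ 594. -127.   89.]
fin [ 590. -226.  130.]
jar [ 460. -476.  100.]
beaker [415. 466. 100.]
flask [565. 434. 118.]
[[-0.     0.29  -0.957]
 [ 0.001 -0.957 -0.29 ]
 [-1.    -0.001 -0.   ]]
```

View pics/topz.png

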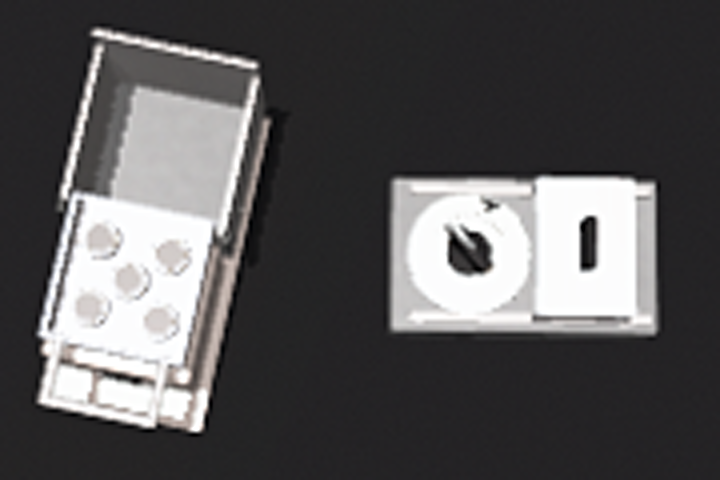

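The zoomed top view shows the bar from about (40,402) to (155,425) in the crop. The far hopper wall runs from (95,33) to (258,67). The knob centre is at about (470,250), its pointer at about (450,225), the index T at about (490,203) and the fin at about (588,243).

```bash
python3 - <<'E'
from h import *
f=lambda x,y,z: onz('top',(195+x/4,135+y/4),z)
b=[f(40,402,150),f(155,425,150)]; w=[f(95,33,184),f(258,67,184)]
bm=(b[0]+b[1])/2; wm=(w[0]+w[1])/2; print('bar',bm,np.linalg.norm(b[0]-b[1]),'wall',wm,np.linalg.norm(w[0]-w[1]),'dist',np.linalg.norm((wm-bm)[:2]))
d=wm-bm; dw=w[1]-w[0]; print('heading',np.degrees(np.arctan2(d[1],d[0])), 'wall normal',np.degrees(np.arctan2(dw[1],dw[0]))+90)
k=f(470,250,89);print('knob',k,'fin',f(588,218,130),f(588,268,130),'mark',f(490,203,54))
s=ctrl.sense(); h=np.arctan2(d[1],d[0])
p0,R0=s['eef_pos'],rot(s['ee_rot']); T=bm.copy();T[2]=270
print(delta(T,down(h),p0,R0))
E
```

```text
bar [435.72749087 181.91496263 150.        ] 97.31914483231081 wall [737.41738988 126.13092398 184.        ] 138.81830789208874 dist 306.8039343430474
heading -10.47596754472911 wall normal -10.331156191041984
knob [ 592.19395035 -128.81971861   89.        ] fin [ 616.07624285 -225.74111409  130.        ] [ 572.87627286 -226.14424192  130.        ] mark [ 641.45329804 -148.8983578    54.        ]
(array([ -19.8, -572.8, -469.7]), array([-62.7,  -0. ,   0.1]))
```

Request:
carry_out(
  deltas=[
    [-1,0,-47,-38,0,0,0],
    [-1,0,-95,-77,0,0,0],
    [-1,0,-143,-116,0,0,0],
    [-1,0,-191,-155,0,0,0],
    [-1,0,-239,-194,0,0,0],
  ],
)

```text
time_s: 0.72
eef_pos: [268.7, -215.7, 249.9]
ee_rot: [0.103, 0.7, 0.103, -0.699]
force: [1.1, -0.2, -0.0]
grip_width: 0.999
```

Request:
carry_out(
  deltas=[
    [-1,0,-48,-39,0,0,0],
    [-1,0,-96,-78,-3,0,0],
    [-1,0,-144,-117,-6,0,0],
    [-1,0,-192,-156,-9,0,0],
    [-1,0,-240,-195,-12.7,0,0],
  ],
)

```text
time_s: 1.35
eef_pos: [386.0, 70.8, 250.1]
ee_rot: [0.181, 0.684, 0.181, -0.683]
force: [0.9, -1.1, 0.9]
grip_width: 0.998
```

Request:
carry_out(
  deltas=[
    [-0.1,-7,-25,-33,-10,0,0],
    [-0.1,-15,-50,-66,-20,0,0],
    [-0.1,-20,-74,-98,-30,0,0],
    [-0.1,-20,-74,-98,-40,0,0],
    [-0.1,-20,-74,-98,-50,0,0],
  ],
)

```text
time_s: 1.98
eef_pos: [434.3, 181.8, 269.5]
ee_rot: [-0.454, -0.542, -0.454, 0.542]
force: [-0.7, -0.2, -0.8]
grip_width: 0.549
```

```bash
python3 - <<'E'
from h import *
s=ctrl.sense(); im=viewer.capture('wrist'); cv2.imwrite('pics/w1.png',im[:,:,::-1]); np.save('w1s.npy',s,allow_pickle=True)
print(s['time_s'],s['eef_pos'],s['joints'].round(2),s['grip_width'],s['force']); print(rot(s['ee_rot']).as_matrix().round(3))
for p in [(435.7,181.9,150)]: print(proj('wrist',p,s),proj('wrist',s['eef_pos']+np.array([0,0,-19]),s))
E
```

```text
1.975 [434.27230603 181.75124913 269.53425029] [0.15 0.18 1.62 0.   1.35 0.32] 0.5488218329963965 [-0.74954698 -0.23144068 -0.80150575]
[[-0.001  0.985 -0.175]
 [-0.    -0.175 -0.985]
 [-1.    -0.001  0.   ]]
[282.71998738 202.43601576] [281.17786849 261.9380287 ]
```

View pics/w1.png

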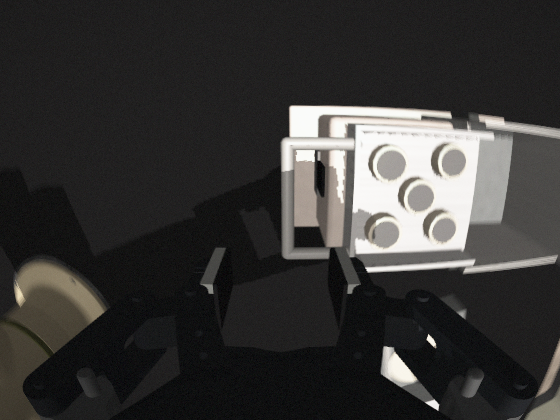

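The wrist view shows the bar as the light upright line at column 288, rows 140–256, centred about (288,198), with the end wall at column 350. The gripper is nearly aligned.

```bash
python3 - <<'E'
from h import *
s=np.load('w1s.npy',allow_pickle=True).item()
a,b=onz('wrist',(288,141),150,s),onz('wrist',(288,256),150,s); m=(a+b)/2
print(a,b,np.linalg.norm(a-b),m,np.degrees(np.arctan2(*(a-b)[1::-1])))
R0=rot(s['ee_rot']); print(R0.inv().apply(m-s['eef_pos']))
# arc: bar positions in tool axes relative to grasp
for t in np.arange(0,1.21,0.1):
    x=-170*np.cos(t)+20*np.sin(t)+170; z=170*np.sin(t)+20*np.cos(t)-20
    print(round(t,1),round(-z,1),round(x,1))
E
```

```text
[447.82860259 228.35816686 150.        ] [432.07712837 135.55376629 150.        ] 94.1316403005827 [439.95286548 181.95596658 150.        ] 80.36712073053388
[119.52818784   5.67743459  -1.23559918]
0.0 -0.0 0.0
0.1 -16.9 2.8
0.2 -33.4 7.4
0.3 -49.3 13.5
0.4 -64.6 21.2
0.5 -79.1 30.4
0.6 -92.5 41.0
0.7 -104.8 52.9
0.8 -115.9 65.9
0.9 -125.6 80.0
1.0 -133.9 95.0
1.1 -140.6 110.7
1.2 -145.7 127.0
```

Request:
carry_out(
  deltas=[
    [-0.05,20,5,-1,0,0,0],
    [-0.05,50,5,-1,0,0,0],
    [-0.05,85,5,-1,0,0,0],
    [-0.05,110,5,-1,0,0,0],
    [-0.05,119,5,-1,0,0,0],
  ],
  newtons=30,
)

```text
time_s: 2.65
eef_pos: [439.0, 181.2, 149.8]
ee_rot: [-0.451, -0.543, -0.452, 0.545]
force: [0.1, 0.3, 0.5]
grip_width: 0.524
```

Request:
carry_out(
  deltas=[
    [1,0,0,0,0,0,0],
    [1,0,0,0,0,0,0],
    [1,0,0,0,0,0,0],
    [1,0,0,0,0,0,0],
    [1,0,0,0,0,0,0],
  ],
  newtons=30,
)

```text
time_s: 3.28
eef_pos: [440.1, 181.5, 151.9]
ee_rot: [0.453, 0.544, 0.452, -0.543]
force: [-1.2, -0.7, 5.6]
grip_width: 0.106
```

Request:
carry_out(
  deltas=[
    [1,-16.9,2.8,0,0,0,0],
    [1,-33.4,7.4,0,0,0,0],
    [1,-49.3,13.5,0,0,0,0],
    [1,-64.6,21.2,0,0,0,0],
    [1,-79.1,30.4,0,0,0,0],
  ],
)

```text
time_s: 3.9
eef_pos: [468.0, 176.3, 230.2]
ee_rot: [-0.451, -0.542, -0.454, 0.545]
force: [-5.1, 2.1, -0.1]
grip_width: 0.102
```

Request:
carry_out(
  deltas=[
    [1,-13.4,10.6,0,0,0,0],
    [1,-25.7,22.5,0,0,0,0],
    [1,-36.8,35.5,0,0,0,0],
    [1,-46.5,49.6,0,0,0,0],
    [1,-54.8,64.6,0,0,0,0],
  ],
)

```text
time_s: 4.53
eef_pos: [532.3, 164.7, 286.9]
ee_rot: [0.452, 0.543, 0.453, -0.543]
force: [-7.2, 2.3, 10.5]
grip_width: 0.099
```

Request:
carry_out(
  deltas=[
    [1,-4,8,0,0,0,0],
    [1,-7.5,17,0,0,0,0],
    [1,-8.5,20,0,0,0,0],
    [1,-8.5,20,0,0,0,0],
    [1,-8.5,20,0,0,0,0],
  ],
)

```text
time_s: 5.15
eef_pos: [552.3, 161.1, 294.8]
ee_rot: [0.452, 0.544, 0.453, -0.543]
force: [-3.3, 2.5, 8.5]
grip_width: 0.1
```

```bash
python3 - <<'E'
from h import *
s=ctrl.sense(); print(s['time_s'],s['eef_pos'],s['force'],s['grip_width'])
a=viewer.capture('scene')[130:290,270:410]; b=viewer.capture('top')[135:255,195:285]
cv2.imwrite('pics/tip.png',np.hstack([cv2.resize(a,(420,480)),cv2.resize(b,(360,480))])[:,:,::-1])
E
```

```text
5.15 [552.3277666  161.10045703 294.77642563] [-3.34387478  2.53091248  8.53225228] 0.1002516363972538
```

View pics/tip.png

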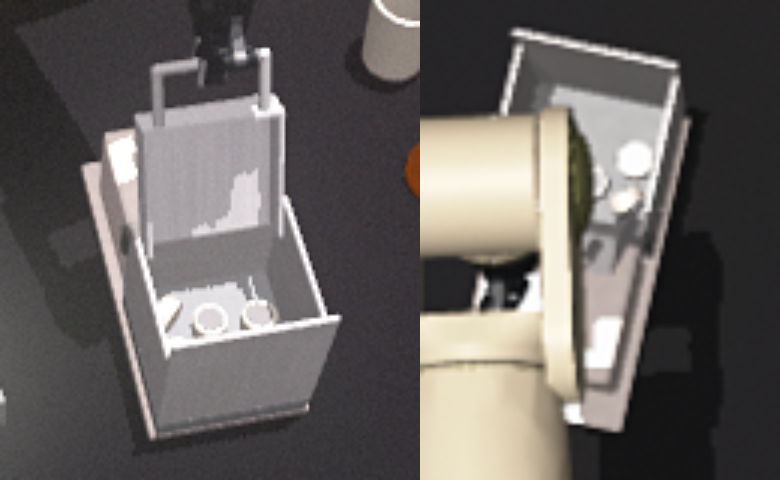

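The tray is up and empty. Three caps can be seen in the hopper, and the others are hidden by the far wall or the arm. I'll lower the tray along the arc, let go and rise.

Request:
carry_out(
  deltas=[
    [1,8.5,-20,0,0,0,0],
    [1,16.8,-35,0,0,0,0],
    [1,26.5,-49,0,0,0,0],
    [1,37.6,-62,0,0,0,0],
    [1,49.9,-74,0,0,0,0],
  ],
)

```text
time_s: 5.88
eef_pos: [479.5, 174.2, 243.6]
ee_rot: [0.453, 0.544, 0.452, -0.543]
force: [4.2, 1.2, -1.5]
grip_width: 0.103
```

Request:
carry_out(
  deltas=[
    [1,13.4,-10.6,0,0,0,0],
    [1,27.9,-19.8,0,0,0,0],
    [1,43.2,-27.5,0,0,0,0],
    [1,59.1,-33.6,0,0,0,0],
    [1,75.6,-38.2,0,0,0,0],
  ],
)

```text
time_s: 6.5
eef_pos: [442.5, 180.9, 167.8]
ee_rot: [0.453, 0.544, 0.452, -0.543]
force: [4.0, 0.5, 0.1]
grip_width: 0.1
```

Request:
carry_out(
  deltas=[
    [1,14,-2.5,0,0,0,0],
    [0,14,-2.5,0,0,0,0],
    [0,14,-2.5,0,0,0,0],
    [0,14,-2.5,0,0,0,0],
    [0,14,-2.5,0,0,0,0],
  ],
)

```text
time_s: 7.12
eef_pos: [439.9, 181.4, 154.1]
ee_rot: [0.452, 0.544, 0.452, -0.543]
force: [0.5, -0.1, 0.5]
grip_width: 0.498
```

Request:
carry_out(
  deltas=[
    [0,-30,0,0,0,0,0],
    [0,-75,0,0,0,0,0],
    [0,-120,0,0,0,0,0],
    [0,-120,0,0,0,0,0],
    [0,-120,0,0,0,0,0],
  ],
)

```text
time_s: 7.75
eef_pos: [439.5, 181.3, 273.2]
ee_rot: [-0.452, -0.543, -0.453, 0.544]
force: [0.3, -0.4, -0.9]
grip_width: 0.498
```

```bash
python3 - <<'E'
from h import *
s=ctrl.sense(); print(s['time_s'],s['eef_pos'],s['force'],s['joints'].round(2))
p0,R0=s['eef_pos'],rot(s['ee_rot'])
T=np.array([592,-129,235]); print(delta(T,down(np.radians(-10)),p0,R0))
print(R0.as_matrix().round(3))
E
```

```text
7.75 [439.49342992 181.27476324 273.16179944] [ 0.33270935 -0.4484916  -0.9273897 ] [0.14 0.19 1.6  0.   1.36 0.33]
(array([ 38. , 206.4, 277.4]), array([-0.5,  0. ,  0.1]))
[[-0.001  0.983 -0.182]
 [-0.    -0.182 -0.983]
 [-1.    -0.001  0.   ]]
```

Request:
carry_out(
  deltas=[
    [0,7,36,48,0,0,0],
    [0,14,72,96,0,0,0],
    [0,20,108,144,0,0,0],
    [0,26,144,192,0,0,0],
    [0,33,180,240,0,0,0],
  ],
)

```text
time_s: 8.38
eef_pos: [573.4, -89.2, 239.2]
ee_rot: [-0.451, -0.543, -0.453, 0.544]
force: [0.5, 0.7, -0.2]
grip_width: 0.5
```

Request:
carry_out(
  deltas=[
    [0,5,26,37,0,0,0],
    [0,5,26,37,0,0,0],
    [0,5,26,37,0,0,0],
    [0,5,26,37,0,0,0],
    [0,5,26,37,0,0,0],
  ],
)

```text
time_s: 9.0
eef_pos: [592.0, -127.6, 236.2]
ee_rot: [0.453, 0.543, 0.453, -0.543]
force: [-0.0, -0.4, -1.0]
grip_width: 0.502
```

```bash
python3 - <<'E'
from h import *
s=ctrl.sense(); im=viewer.capture('wrist'); t=viewer.capture('top')[135:255,195:285]; np.save('w2s.npy',s,allow_pickle=True)
cv2.imwrite('pics/w2full.png',im[:,:,::-1]); cv2.imwrite('pics/top2.png',t[:,:,::-1])
print(s['time_s'],s['eef_pos'],s['joints'].round(2))
u=proj('wrist',(592,-129,80),s); print(u)
x0,y0=[int(v)-70 for v in u]; print('crop origin',x0,y0)
c=cv2.resize(im[max(y0,0):y0+140,x0:x0+140],(480,480),interpolation=cv2.INTER_CUBIC)
cv2.imwrite('pics/w2.png',np.hstack([c,cv2.resize(t[:60],(320,213)).repeat(1,0) if 0 else np.vstack([cv2.resize(t,(315,420)),np.zeros((60,315,3),np.uint8)])])[:,:,::-1])
E
```

```text
9.0 [ 591.97893003 -127.620255    236.20617188] [-0.41  0.5   1.26  0.    1.38 -0.22]
[280.96303858 192.57715802]
crop origin 210 122
```

View pics/w2.png

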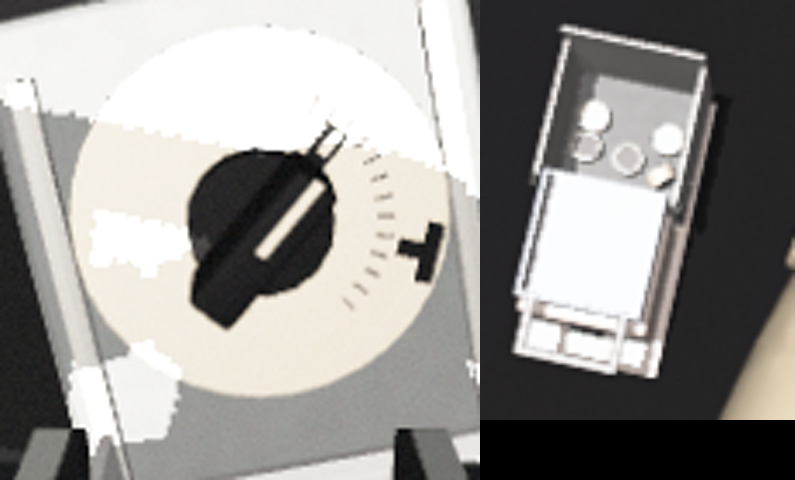

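The crop of the wrist view (scale 3.43, origin (210,122)) shows:
- The white pointer line runs from about (262,253) to (320,185), so the pointer end is up and to the right.
- The index T's inner stem end is at about (400,243).
- The dial edges are at about x 72–450 and y 25–397.

All five caps lie in the hopper in the top view, and the tray is level and empty.

```bash
cat > ang.py <<'E'
from h import *
def measure(im,s,x0,y0,n=140):
    "black blobs and pointer line in the crop -> knob axis, pointer heading, mark heading"
    g=cv2.cvtColor(im,cv2.COLOR_RGB2GRAY); k=8
    c=cv2.resize(g[y0:y0+n,x0:x0+n],None,fx=k,fy=k,interpolation=cv2.INTER_CUBIC)
    full=lambda p: (x0+(p[0]+.5)/k-.5,y0+(p[1]+.5)/k-.5)
    cs,hier=cv2.findContours((c<85).astype(np.uint8),cv2.RETR_CCOMP,cv2.CHAIN_APPROX_NONE)
    out=[]
    for q,h in zip(cs,hier[0]):
        a=cv2.contourArea(q)/k/k
        if a>8: out.append((a,h[3],q))
    return out,full
E
python3 - <<'E'
from ang import *
s=np.load('w2s.npy',allow_pickle=True).item(); im=cv2.imread('pics/w2full.png')[:,:,::-1].copy()
o,full=measure(im,s,210,122)
for a,par,q in o:
    (cx,cy),wh,an=cv2.minAreaRect(q); print(round(a,1),par,full((cx,cy)),np.array(wh)/8,an,'crop',cx/8*3.43,cy/8*3.43)
sc=480/140
P=lambda x,y,z: onz('wrist',(210+(x+.5)/sc-.5,122+(y+.5)/sc-.5),z,s)
pts=np.array([P(*e,54)[:2] for e in [(72,205),(450,222),(265,25),(260,397),(131,78),(118,330)]])
A=np.c_[2*pts,np.ones(len(pts))]; r=np.linalg.lstsq(A,(pts**2).sum(1),rcond=None)[0]
C=r[:2]; print('dial',C,'R',np.sqrt(r[2]+C@C), np.hypot(*(pts-C).T))
l=[P(262,253,89),P(320,185,89)]; m=[P(400,243,54),P(432,253,54)]
for n,v in (('line',l),('mark',m)): d=v[1]-v[0]; print(n,v,np.hypot(*d[:2]),np.degrees(np.arctan2(d[1],d[0])))
d=m[0][:2]-C; print('mark from centre',np.hypot(*d),np.degrees(np.arctan2(d[1],d[0])))
d=l[1][:2]-C; print('ptr end from centre',np.hypot(*d),np.degrees(np.arctan2(d[1],d[0])))
E
```

```text
19.4 -1 (346.9375, 259.125) [4.625 5.   ] 90.0 crop 471.19625 471.839375
108.6 -1 (329.375, 254.0) [ 9.87499809 14.87499809] 0.0 crop 410.956875 454.260625
96.4 -1 (331.4724426269531, 194.45538330078125) [11.35497284 17.39427567] 13.869686126708984 crop 418.15110321044926 250.0225897216797
1056.8 -1 (222.62499809265137, 213.68748474121094) [26.12499619 95.49998474] -0.0 crop 44.80436845779419 315.9886976623535
1637.2 -1 (286.17027282714844, 188.10257720947266) [57.15780258 42.9099884 ] 87.99044799804688 crop 262.7646607971192 228.23246482849123
138.8 5 (294.1284866333008, 185.61742401123047) [ 5.11695194 29.22396469] 39.76919174194336 crop 290.0613341522217 219.70838935852052
27.3 -1 (347.8125, 129.375) [15.625  3.25 ] 90.0 crop 474.19750000000005 26.796875
75.5 -1 (222.06249809265137, 124.49999952316284) [24.99999619  5.87499905] 0.0 crop 42.87499345779419 10.075623364448548
dial [ 597.08300489 -129.49805138] R 53.98347620693716 [54.01135781 53.6370678  54.30364697 54.47007243 53.87807511 53.5948744 ]
line [array([ 596.27692051, -129.95062359,   89.        ]), array([ 613.50902261, -115.29039228,   89.        ])] 22.624493909647985 40.38951415596798
mark [array([ 634.519475  , -143.64061916,   54.        ]), array([ 643.27369336, -148.22441962,   54.        ])] 9.88167828557238 -27.63702553863418
mark from centre 40.0187645708332 -20.695318532553735
ptr end from centre 21.7180025637111 40.85811697149913
```

```bash
python3 - <<'E'
from ang import *
s=np.load('w2s.npy',allow_pickle=True).item(); im=cv2.imread('pics/w2full.png')[:,:,::-1].copy()
o,full=measure(im,s,210,122); C=np.array([597.1,-129.5]); hd=lambda d: np.degrees(np.arctan2(d[1],d[0]))
T=[q for a,p,q in o if 90<a<100][0]; L=[q for a,p,q in o if 130<a<145][0]
c=onz('wrist',full(cv2.minAreaRect(T)[0]),54,s)[:2]; print('mark',c,np.hypot(*(c-C)),hd(c-C))
M=cv2.moments(T); c=onz('wrist',full((M['m10']/M['m00'],M['m01']/M['m00'])),54,s)[:2]; print('mark centroid',c,hd(c-C))
vx,vy,x,y=cv2.fitLine(cv2.boxPoints(cv2.minAreaRect(L)),cv2.DIST_L2,0,.01,.01).ravel()
a,b=[onz('wrist',full((x+t*vx,y+t*vy)),89,s)[:2] for t in(-80,80)]; print('line',a,b,np.hypot(*(b-a)),hd(b-a),'mid',(a+b)/2,hd((a+b)/2-C))
n=np.array([-(b-a)[1],(b-a)[0]])/np.hypot(*(b-a)); print('axis off line',n@(C-a))
p0,R0=s['eef_pos'],rot(s['ee_rot']); print(delta([*C,84],down(np.radians(hd(b-a)-90)),p0,R0))
E
```

```text
mark [ 639.29844837 -146.49327879] 45.491543930233135 -21.934603569472937
mark centroid [ 641.01037424 -147.27450348] -22.037635945868246
line [ 598.02502904 -128.33124513] [ 611.11371096 -116.92218878] 17.36318407549421 41.07779772410639 mid [ 604.56937    -122.62671695] 42.62013186299912
axis off line -0.27320750885878575
(array([152.2,   5.3,   0.9]), array([38.5, -0. , -0. ]))
```

Request:
carry_out(
  deltas=[
    [0,10,5.3,1,10,0,0],
    [0,40,5.3,1,20,0,0],
    [0,70,5.3,1,30,0,0],
    [0,95,5.3,1,38.5,0,0],
    [0,110,5.3,1,38.5,0,0],
  ],
)

```text
time_s: 9.72
eef_pos: [596.8, -130.1, 124.9]
ee_rot: [-0.248, -0.662, -0.249, 0.662]
force: [0.8, 0.2, -0.1]
grip_width: 0.501
```

Request:
carry_out(
  deltas=[
    [0,20,0,0,0,0,0],
    [0,35,0,0,0,0,0],
    [0,42,0,0,0,0,0],
    [0,42,0,0,0,0,0],
    [0,42,0,0,0,0,0],
  ],
)

```text
time_s: 10.35
eef_pos: [597.5, -130.6, 84.6]
ee_rot: [0.248, 0.663, 0.248, -0.662]
force: [-0.5, -0.2, 0.1]
grip_width: 0.502
```

Request:
carry_out(
  deltas=[
    [1,0,0,0,0,0,0],
    [1,0,0,0,0,0,0],
    [1,0,0,0,0,0,0],
    [1,0,0,0,0,0,0],
    [1,0,0,0,0,0,0],
  ],
  newtons=30,
)

```text
time_s: 10.98
eef_pos: [597.0, -130.1, 84.4]
ee_rot: [-0.248, -0.662, -0.248, 0.662]
force: [-3.6, 2.8, 5.0]
grip_width: 0.159
```

Request:
carry_out(
  deltas=[
    [1,0,0,0,8,0,0],
    [1,0,0,0,16,0,0],
    [1,0,0,0,24,0,0],
    [1,0,0,0,32,0,0],
    [1,0,0,0,40,0,0],
  ],
)

```text
time_s: 11.6
eef_pos: [596.9, -130.0, 84.4]
ee_rot: [-0.005, -0.707, -0.005, 0.707]
force: [-4.3, 3.6, 7.2]
grip_width: 0.158
```

Request:
carry_out(
  deltas=[
    [1,0,0,0,8,0,0],
    [1,0,0,0,16,0,0],
    [1,0,0,0,23,0,0],
    [1,0,0,0,23,0,0],
    [1,0,0,0,23,0,0],
  ],
)

```text
time_s: 12.22
eef_pos: [596.9, -129.8, 84.4]
ee_rot: [0.135, -0.694, 0.134, 0.694]
force: [-3.9, 3.4, 6.0]
grip_width: 0.155
```

Request:
carry_out(
  deltas=[
    [0,0,0,0,0,0,0],
    [0,0,0,0,0,0,0],
    [0,0,0,0,0,0,0],
    [0,-40,0,0,0,0,0],
    [0,-100,0,0,0,0,0],
  ],
)

```text
time_s: 12.85
eef_pos: [596.4, -130.3, 183.6]
ee_rot: [0.135, -0.693, 0.135, 0.695]
force: [0.4, -0.1, -0.6]
grip_width: 0.497
```

Request:
carry_out(
  deltas=[
    [0,-50,0,0,0,0,0],
    [0,-50,0,0,0,0,0],
    [0,-50,0,0,0,0,0],
    [0,-50,0,0,0,0,0],
    [0,-50,0,0,0,0,0],
  ],
)

```text
time_s: 13.48
eef_pos: [596.9, -130.4, 232.9]
ee_rot: [0.135, -0.694, 0.135, 0.695]
force: [-0.4, 0.7, -0.3]
grip_width: 0.501
```

```bash
python3 - <<'E'
from h import *
s=ctrl.sense(); im=viewer.capture('wrist'); np.save('w3s.npy',s,allow_pickle=True); cv2.imwrite('pics/w3full.png',im[:,:,::-1])
print(s['time_s'],s['eef_pos'],s['joints'].round(2),rot(s['ee_rot']).as_matrix().round(3))
u=proj('wrist',(597,-129.5,70),s); f=proj('wrist',(594,-226,130),s); print(u,f)
x0,y0=int(u[0])-120,max(int(u[1])-90,0); print('crop',x0,y0)
cv2.imwrite('pics/w3.png',cv2.resize(im[y0:y0+180,x0:x0+240],(800,600),interpolation=cv2.INTER_CUBIC)[:,:,::-1])
E
```

```text
13.475 [ 596.8950251  -130.36888372  232.86837301] [-0.41  0.52  1.24  0.    1.38  1.55] [[-0.002 -0.374 -0.927]
 [ 0.001 -0.927  0.374]
 [-1.    -0.     0.002]]
[278.32110144 188.79901406] [400.68259396 165.95935101]
crop 158 98
```

View pics/w3.png

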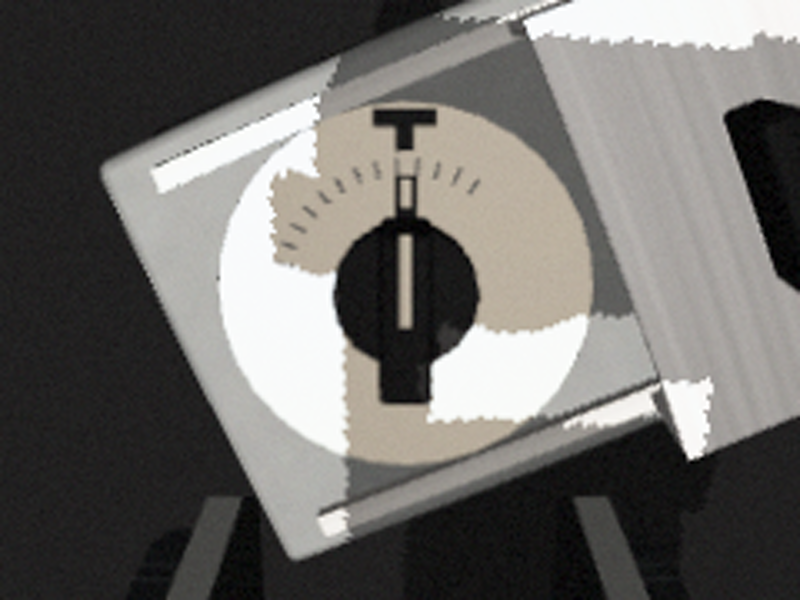

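The pointer line (column 405, rows 235–330) is collinear with the T mark (column 404) in this view. The setting looks right, and the lock is still parked. Next I'll check the angle in numbers and locate the fin.

```bash
python3 - <<'E'
from h import *
s=np.load('w3s.npy',allow_pickle=True).item(); k=240/800; hd=lambda d: np.degrees(np.arctan2(d[1],d[0]))
P=lambda x,y,z: onz('wrist',(158+x*k,98+y*k),z,s)[:2]
l=P(405,330,89),P(405,235,89); C=np.array([597.1,-129.5]); print('pointer',hd(l[1]-l[0]),'mark',hd(P(404,125,54)-C), hd(P(404,112,54)-P(404,150,54)))
pts=np.array([P(*e,54) for e in [(218,280),(592,285),(405,102),(405,465)]]); print('dial mid',pts[:2].mean(0),pts[2:].mean(0))
print('rail',hd(P(655,395,60)-P(320,520,60)),'box',hd(P(290,558,50)-P(105,170,50)),'hood',hd(P(690,455,100)-P(525,30,100)))
im=cv2.imread('pics/w3full.png',0); x,y=158+725*k,98; print('fin px')
c=cv2.threshold(im[95:215,365:480],60,255,cv2.THRESH_BINARY_INV)[1]
for q in cv2.findContours(c,cv2.RETR_EXTERNAL,cv2.CHAIN_APPROX_SIMPLE)[0]:
    if cv2.contourArea(q)>60: print(cv2.contourArea(q),cv2.approxPolyDP(q,2,True).reshape(-1,2)+[365,95])
p0,R0=s['eef_pos'],rot(s['ee_rot']); print(delta([594.5,-226,200],down(np.radians(-90)),p0,R0))
E
```

```text
pointer -21.943091231357318 mark -22.94004040647399 -21.945426973102485
dial mid [ 598.51874545 -131.28085946] [ 596.06845873 -130.26273054]
rail -90.0327495737092 box -179.74886447263017 hood -178.4487846386312
fin px
1273.5 [[381 129]
 [375 134]
 [391 180]
 [402 188]
 [411 185]
 [414 181]
 [398 131]]
4724.5 [[425  95]
 [450 183]
 [446 186]
 [448 201]
 [418 214]
 [479 214]
 [479  95]]
(array([ 32.8,  89.6, -33.6]), array([-22. ,   0.1,   0. ]))
```

Request:
carry_out(
  deltas=[
    [0,10,30,-12,-7,0,0],
    [0,20,60,-24,-15,0,0],
    [0,33,90.5,-35,-22,0,0],
    [0,33,90.5,-35,-22,0,0],
    [0,33,90.5,-35,-22,0,0],
  ],
)

```text
time_s: 14.15
eef_pos: [595.8, -226.9, 201.0]
ee_rot: [-0.0, 0.707, -0.0, -0.707]
force: [0.2, 1.5, 0.4]
grip_width: 0.498
```

```bash
python3 - <<'E'
from h import *
s=np.load('w3s.npy',allow_pickle=True).item()
for p in [(398,131),(414,181)]: print(onz('wrist',p,130,s))
s=ctrl.sense(); im=viewer.capture('wrist'); cv2.imwrite('pics/w4full.png',im[:,:,::-1]); print(s['eef_pos'],rot(s['ee_rot']).as_matrix().round(3))
c=cv2.threshold(cv2.cvtColor(im,cv2.COLOR_RGB2GRAY)[60:260,180:380],60,255,cv2.THRESH_BINARY_INV)[1]
for q in cv2.findContours(c,cv2.RETR_EXTERNAL,cv2.CHAIN_APPROX_SIMPLE)[0]:
    if 300<cv2.contourArea(q)<5000:
        v=cv2.approxPolyDP(q,2,True).reshape(-1,2)+[180,60]; print(cv2.contourArea(q))
        for p in v: print(p,onz('wrist',p,130,s).round(1))
E
```

```text
[ 619.33805723 -231.65763577  130.        ]
[ 579.06055588 -232.72226543  130.        ]
[ 595.80401165 -226.94333589  200.99794088] [[ 0. -0. -1.]
 [ 0. -1.  0.]
 [-1. -0. -0.]]
1211.0
[274 178] [ 625.8 -223.6  130. ]
[273 245] [ 581.2 -222.7  130. ]
[275 251] [ 576.9 -224.   130. ]
[287 251] [ 576.9 -231.9  130. ]
[290 240] [ 584.8 -233.8  130. ]
[289 183] [ 622.7 -232.8  130. ]
[287 178] [ 625.8 -231.5  130. ]
387.5
[180 159] [ 638.5 -165.   130. ]
[181 214] [ 602.4 -162.8  130. ]
[192 202] [ 610.5 -171.   130. ]
[193 191] [ 617.8 -172.2  130. ]
[190 182] [ 623.7 -170.6  130. ]
[180 173] [ 629.5 -164.4  130. ]
[183 162] [ 636.5 -166.9  130. ]
```

Request:
carry_out(
  deltas=[
    [0,25,0.5,0,0,0,0],
    [0,50,0.5,0,0,0,0],
    [0,70,0.5,-1,0,0,0],
    [0,76,0.5,-1,0,0,0],
    [0,76,0.5,-1,0,0,0],
  ],
)

```text
time_s: 14.82
eef_pos: [597.0, -227.5, 125.5]
ee_rot: [0.0, 0.707, 0.0, -0.707]
force: [-0.8, -0.4, 0.8]
grip_width: 0.499
```

Request:
carry_out(
  deltas=[
    [1,0,0,0,0,0,0],
    [1,0,0,0,0,0,0],
    [1,0,0,0,0,0,0],
    [1,0,0,0,0,0,0],
    [1,0,0,0,0,0,0],
  ],
  newtons=30,
)

```text
time_s: 15.45
eef_pos: [597.0, -228.1, 125.9]
ee_rot: [0.001, 0.708, 0.0, -0.707]
force: [-1.2, 0.6, 5.5]
grip_width: 0.135
```

Request:
carry_out(
  deltas=[
    [1,0,-15,0,0,0,0],
    [1,0,-35,0,0,0,0],
    [1,0,-55,0,0,0,0],
    [1,0,-75,0,0,0,0],
    [1,0,-88,0,0,0,0],
  ],
)

```text
time_s: 16.08
eef_pos: [595.8, -139.7, 125.8]
ee_rot: [-0.001, -0.706, -0.0, 0.708]
force: [-9.0, -2.6, 9.6]
grip_width: 0.134
```

Request:
carry_out(
  deltas=[
    [1,0,-3,0,0,0,0],
    [1,0,-6,0,0,0,0],
    [1,0,-8,0,0,0,0],
    [1,0,-10,0,0,0,0],
    [1,0,-10,0,0,0,0],
  ],
)

```text
time_s: 16.7
eef_pos: [595.7, -130.1, 125.8]
ee_rot: [-0.001, -0.706, -0.0, 0.708]
force: [-9.6, -1.4, 11.1]
grip_width: 0.134
```

No stop felt yet (y force about 1 N), so I'll continue in small steps.

Request:
carry_out(
  deltas=[
    [1,0,-1.5,0,0,0,0],
    [1,0,-3,0,0,0,0],
    [1,0,-4,0,0,0,0],
    [1,0,-5,0,0,0,0],
    [1,0,-5,0,0,0,0],
  ],
)

```text
time_s: 17.32
eef_pos: [595.7, -129.4, 125.9]
ee_rot: [-0.003, -0.707, 0.003, 0.708]
force: [-10.3, -21.4, 6.0]
grip_width: 0.133
```

The stop was reached at y = −129.4: the force rose to −21 N while the hood stayed put, with its fin over the knob's axis. I'll relax the push, open and rise.

Request:
carry_out(
  deltas=[
    [1,0,3.5,0,0,0,0],
    [0,0,3.5,0,0,0,0],
    [0,0,3.5,0,0,0,0],
    [0,0,3.5,0,0,0,0],
    [0,0,3.5,0,0,0,0],
  ],
)

```text
time_s: 17.95
eef_pos: [596.7, -128.3, 124.8]
ee_rot: [-0.0, -0.707, -0.0, 0.707]
force: [0.0, -0.3, -0.0]
grip_width: 0.496
```

Request:
carry_out(
  deltas=[
    [0,-25,0,0,0,0,0],
    [0,-70,0,0,0,0,0],
    [0,-110,0,0,0,0,0],
    [0,-110,0,0,0,0,0],
    [0,-110,0,0,0,0,0],
  ],
)

```text
time_s: 18.58
eef_pos: [596.4, -128.3, 234.0]
ee_rot: [-0.0, -0.707, -0.0, 0.708]
force: [0.1, -0.4, -1.0]
grip_width: 0.503
```

Request:
carry_out(
  deltas=[
    [0,0,50,30,0,0,0],
    [0,0,100,60,0,0,0],
    [0,0,150,90,0,0,0],
    [0,0,200,120,0,0,0],
    [0,0,200,120,0,0,0],
  ],
)

```text
time_s: 19.2
eef_pos: [474.6, -331.1, 233.2]
ee_rot: [0.002, -0.706, 0.001, 0.708]
force: [0.1, 0.6, -0.7]
grip_width: 0.501
```

```bash
python3 - <<'E'
from h import *
s=ctrl.sense(); print(s['time_s'],s['eef_pos'],s['force'])
t=viewer.capture('top'); a=viewer.capture('scene')[130:310,160:400]
cv2.imwrite('pics/end.png',np.vstack([np.hstack([cv2.resize(a,(400,300))]*1+[np.zeros((300,140,3),np.uint8)]),cv2.resize(t[140:240,195:375],(540,300))])[:,:,::-1])
g=cv2.cvtColor(t,cv2.COLOR_RGB2GRAY)[175:220,295:358]
for q in cv2.findContours((g<90).astype(np.uint8),cv2.RETR_EXTERNAL,cv2.CHAIN_APPROX_SIMPLE)[0]:
    x,y,w,h=cv2.boundingRect(q)
    if w*h>15: print(x+295,y+175,w,h,onz('top',(x+295+w/2-.5,y+175+h/2-.5),130).round(1))
E
```

```text
19.2 [ 474.55287009 -331.13946986  233.237025  ] [ 0.1476366   0.59908825 -0.68184468]
295 218 63 2 [ 514.8 -172.5  130. ]
312 189 4 13 [ 594.1 -128.7  130. ]
295 175 63 5 [ 658.  -170.4  130. ]
```

View pics/end.png

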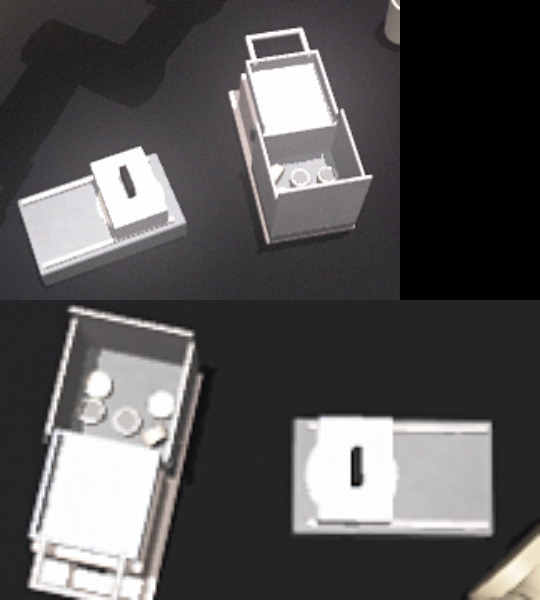

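The hood sits centred over the dial (fin at y ≈ −129), all five caps are in the hopper, the tray is level and the arm is clear. I'll hand it in.

```bash
python3 -c "
from rig import order; print(order.finish_job())"
```

```text
the job is handed in; nothing more can be done
None
```

I handed the job in at about 19 s. It gave no verdict, but my last checks of all three steps came out right.

- **Caps:** I tipped the tray by its bar to about 1.1 rad, lowered it along the same arc and let go. The top view shows all five caps inside the hopper and the tray level and empty.
- **Knob:** I turned it 63° clockwise onto the mark. Before the hood covered it, the wrist view gave the pointer at −21.9° and the mark between −21.9° and −22.9°. That is at most about 1° (0.02 rad) off, against 0.08 rad allowed.
- **Lock:** I slid it about 99 mm until it met its stop, where the force rose to about 21 N and the hood stopped moving. The final top view shows the fin at y ≈ −129 mm, over the knob's axis.
- **Not checked at the end:** the hood now hides the knob, so its angle could not be measured again. I did not measure the beaker, jar or flask again; the arm worked well clear of all three.
- **Disagreement between measurements:** the top camera put the knob and fin about 3–5 mm nearer in x than the wrist camera. I used the wrist values.

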